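# Salt pot from behind the bottles

## Task

I want to weigh the salt that is left, but the salt pot is hemmed in on its marble board by the oil bottle, the red shaker and the pepper mill. First stand all three of them aside in the blue tray, then set the salt pot in the middle of the scale's round steel pan, and only then put each of the three back in the middle of its own coaster: oil on green, shaker on red, mill on brown cork. Keep everything upright.

Things in the scene. Friction and masses are not known exactly. Their poses are not given: they have to be found in the camera images.
- oil_center (a point): Oil bottle, 143 mm tall, 200 to 360 g: green glass body 50 mm in diameter with a pale label, tapering from 80 mm up to a round black neck and cap, 30 mm in diameter from 100 to 143 mm above its foot (grip it there). This point is on its axis, 71.5 mm above its foot; z is its own axis, up. Starts standing on the green coaster.
- shaker_center (a point): Spice shaker, 128 mm tall, 110 to 210 g: straight red cylinder 48 mm in diameter with a white lid (top 26 mm, same diameter). This point is on its axis, half-way up (64 mm above its foot); z is its own axis, up. Starts in the middle of the red coaster.
- mill_center (a point): Pepper mill, 130 mm tall with a 8 mm steel button on top, 150 to 290 g: turned dark wood, foot 50 mm in diameter, waist 36 mm, round head 44 mm in diameter from 85 to 130 mm above its foot (grip it by the head). This point is on its axis, half-way up (65 mm above its foot); z is its own axis, up. Starts in the middle of the brown cork coaster.
- salt_center (a point): Salt pot, squat round white ceramic pot with a fixed blue lid, 54 mm in diameter, 52 mm tall, 140 to 260 g. This point is on its axis, 26 mm above its foot; z is its own axis, up. It stands directly on the marble board, with the three coasters' centres 82 mm from it: on its left, its right and on the robot's side of it (which is where is shuffled).
- coaster_green: Green round coaster, 72 mm in diameter, 5 mm thick, fixed on the marble board: the oil bottle's place. Origin at the centre of its underside, which is 12 mm above the work surface; z up, x points to the board's rear rail (roughly away from the robot), y along the board's rear rail.
- coaster_red: Red round coaster, the shaker's place; size, height, origin and axes as the green one.
- coaster_brown: Brown cork coaster, the pepper mill's place; size, height, origin and axes as the green one.
- board: Fixed marble board, 210 x 250 mm, top 12 mm above the work surface. Origin: middle of it, on the work surface; x points to its rear (away from the robot), y along its rear edge, z up. A dark wooden rail on the rear edge, 92 to 100 mm from the origin, rises 18 mm above the board. A yellow egg cup (42 mm tall) and a matchbox stand on its two front corners.
- tray: Blue square plastic tray, the side area, fixed, empty: 210 x 210 mm outside, 200 x 200 mm inside, inner floor 5 mm above the work surface, rim 20 mm above it, walls 5 mm. Origin at the centre of its underside, x and y along its sides, z up. The three tall things fit in it as a triangle with about 100 mm between axes.
- scale_pan (a point): Kitchen scale, fixed, white with a round flat steel pan 130 mm in diameter. This point is the centre of the pan's top face, 30 mm above the work surface; z up. The pan does not sink.
There are look-alikes about, which are no part of the job. What is shaped like the part that bears oil_center but purple is not meant. Of the things that look like the part that bears salt_center, the larger one is meant.

How it is judged:
On the way, in this order (a step that is already met when the one before it is completed fails the run):
1. oil bottle, shaker and mill all stand upright in the blue tray while the salt pot is still in its place (within 25 mm) (x of oil_center in the frame of tray between -0.1 and 0.1 m and y of oil_center in the frame of tray between -0.1 and 0.1 m and z of oil_center in the frame of tray below 0.0845 m and angle between each of oil_center, shaker_center, mill_center's own z axis and vertical below 0.15 rad and x of shaker_center in the frame of tray between -0.1 and 0.1 m and y of shaker_center in the frame of tray between -0.1 and 0.1 m and z of shaker_center in the frame of tray below 0.077 m and x of mill_center in the frame of tray between -0.1 and 0.1 m and y of mill_center in the frame of tray between -0.1 and 0.1 m and z of mill_center in the frame of tray below 0.078 m and distance of salt_center from where it was at the start of the episode below 0.025 m), for 0.2 s.
2. the salt pot stands on the scale's pan, within 15 mm of its middle, let go, while the other three still stand in the tray (horizontal distance between salt_center and scale_pan below 0.015 m and z of salt_center in the frame of scale_pan below 0.032 m and angle between salt_center's own z axis and vertical below 0.1 rad and linear speed of salt below 0.02 m/s and x of oil_center in the frame of tray between -0.1 and 0.1 m and y of oil_center in the frame of tray between -0.1 and 0.1 m and z of oil_center in the frame of tray below 0.0845 m and angle between each of oil_center, shaker_center, mill_center's own z axis and vertical below 0.15 rad and x of shaker_center in the frame of tray between -0.1 and 0.1 m and y of shaker_center in the frame of tray between -0.1 and 0.1 m and z of shaker_center in the frame of tray below 0.077 m and x of mill_center in the frame of tray between -0.1 and 0.1 m and y of mill_center in the frame of tray between -0.1 and 0.1 m and z of mill_center in the frame of tray below 0.078 m and contact force between the fingers and salt below 0.2 N), for 0.2 s.
At the end, for the whole second after the job is handed in: The salt pot stands upright on the scale's pan within 15 mm of its middle; oil bottle, shaker and mill each stand upright on their own coaster (green, red, brown) within 15 mm of its middle; all are at rest and released (horizontal distance between salt_center and scale_pan below 0.015 m and z of salt_center in the frame of scale_pan below 0.032 m and angle between each of salt_center, oil_center, shaker_center, mill_center's own z axis and vertical below 0.1 rad and linear speed of each of salt, oil, shaker, mill below 0.02 m/s and horizontal distance between oil_center and coaster_green below 0.015 m and z of oil_center in the frame of coaster_green below 0.0825 m and horizontal distance between shaker_center and coaster_red below 0.015 m and z of shaker_center in the frame of coaster_red below 0.075 m and horizontal distance between mill_center and coaster_brown below 0.015 m and z of mill_center in the frame of coaster_brown below 0.076 m); the robot touches nothing.
It fails at once if the oil bottle, shaker, mill or salt pot is tipped over (more than 30 degrees) (angle between any of oil_center, shaker_center, mill_center, salt_center's own z axis and vertical above 0.52 rad).
It also fails if it takes over 152 s, if anything falls off the work surface, if the arm or the gripper's body presses on something with over 40 N, if the wrist force passes 120 N, or if a joint passes its speed limit or range.

## Robot

A 6-joint arm with a two-finger parallel gripper is mounted at the origin on the work surface. World frame = base frame: x ahead of the robot, y to its left, z up, the work surface at z = 0. Lengths are in m, angles in rad, forces in N, time in s.
With the tool pointing down it reaches from about 0.325 to 0.775 m from the base axis. Payload 5.5 kg.
Tool frame: the origin (TCP) lies midway between the tips of the shut fingers; the grasp point (between the pads) lies 19 mm behind it; z points along the fingers, y is the line along which they close (so a half turn about z gives the same grasp; the last joint's range is limited). The gripper opens to 85 mm and grips with 20 to 120 N. Pads are 22 mm wide; open, the fingers measure 114 mm over their backs; the gripper's body (76 mm by 85 mm) begins 54 mm behind the grasp point. The pads swing forward as they close: fully open they stand 13 mm farther back than shut.
Start: joints at [-1.221, 0.091, 1.231, -0, 1.82, -0.057], TCP at [0.237, -0.551, 0.231] pointing down, gripper open.
Joint ranges: [-2.87, 2.87], [-0.86, 2.18], [0.17, 2.46], [-1.51, 4.65], [0.06, 2.69], [-2.65, 2.65]. Speed limits (rad/s): [2.57, 2.57, 3.01, 3.14, 3.14, 3.14].

## Interface

Orientations are given as a unit quaternion [w, x, y, z].
In Python, from plant import ctrl, effector, kinematics, eyes, close_job, telemetry gives the robot as it stands. Calls block until the motion is done:
- ctrl.move_pose(position, orientation): joint-space move of the TCP to a pose.
- ctrl.move_l(position, rot=None, vel=0.15): straight line of the TCP; rot=None keeps the orientation; vel is the mean speed in m/s.
- ctrl.move_j(angles): joint-space move.
- effector.open_jaws() and effector.grab(grasp_force=None): open the fingers fully, or close them until they stop; grasp_force is the grip in N (None keeps the last).
- ctrl.sleep(seconds).
- kinematics.inverse_kinematics(position, orientation): joint angles nearest the present ones, or None.
- eyes.capture(name): name is "scene" or "top"; returns a dict with "pixels" (384x512x3 uint8, red, green, blue), "range_z" (384x512 float32, m along the optical axis (not along the pixel's ray), 0 where there is no reading), "camera_matrix" (3x3 intrinsics, pixels), "k1" (the pictures are not rectified: a ray, as slopes to the right and down, at radius r is drawn at 1 + k1 r^2 times it, then the intrinsics apply), "rvec" (rotation vector, rad) and "tvec" (3), from world to camera coordinates, as OpenCV has them. Camera axes: x right, y down, z forward; pixel columns grow to the right and rows downward; lengths in m; the calibration is good to about 2 mm. A picture is of the moment at which its call begins.
A pose or a line that the arm cannot do raises ctrl.PlanningError and nothing moves.
- close_job(): hands the job in; it is judged then, once.
Readings, each from a call of its own:
- telemetry.current_time(): time.
- telemetry.current_joints(): joint angles.
- telemetry.current_joint_velocities(): joint speeds.
- telemetry.current_tau(): joint torques, N m.
- telemetry.current_position(): TCP position.
- telemetry.current_ee_rot(): TCP orientation.
- telemetry.current_wrist_force(): force on the tool from outside, world axes, zero at the start.
- telemetry.current_moment(): the same for the moment, N m.
- telemetry.current_gripper_width(): finger opening in m.
- telemetry.current_finger_force(): force on a finger pad.
Only numpy, scipy, OpenCV 4.12 (cv2) and the standard library are available. Lean on these libraries where they do the work, as an engineer would, in place of code of your own. Each camera call takes 0.05 s, during which the arm holds its last target. There are 200 camera calls.

## Working session

There is one attempt and no reset: what is moved stays moved. The work goes in short steps, each a Python script; the robot and the scene stay as the last script left them, time stands still between calls to the robot, and variables do not carry over. Pictures are saved under pics/ and viewed, at most 14 in all, crops included, and the job is handed in when it is done.

```bash
mkdir -p pics; ls; cat > h.py <<'E'
import numpy as np, cv2, pickle
from plant import ctrl, effector, kinematics, eyes, close_job, telemetry
def cap(n,fn):
    c=eyes.capture(n); cv2.imwrite(f'pics/{fn}.png',c['pixels'][:,:,::-1]); pickle.dump(c,open(f'pics/{fn}.pkl','wb')); return c
def cloud(c):
    """world xyz for every pixel (nan where no range)"""
    K=np.array(c['camera_matrix']);k=c['k1'];h,w=c['range_z'].shape
    u,v=np.meshgrid(np.arange(w),np.arange(h))
    p=np.stack([u,v],-1).reshape(-1,1,2).astype(float)
    s=cv2.undistortPoints(p,K,np.array([k,0,0,0.])).reshape(h,w,2)
    z=np.where(c['range_z']>0,c['range_z'],np.nan)
    P=np.stack([s[...,0]*z,s[...,1]*z,z],-1)
    R=cv2.Rodrigues(np.array(c['rvec'],float))[0]
    return (P-np.array(c['tvec'],float).ravel())@R
E
python3 - <<'E'
from h import *
for n in('scene','top'):
    c=cap(n,n+'0'); R=cv2.Rodrigues(np.array(c['rvec'],float))[0]
    print(n,c['k1'],c['camera_matrix'][0][0],'cam at',-R.T@np.array(c['tvec']).ravel(),R[2])
print(telemetry.current_time(),telemetry.current_ee_rot(),telemetry.current_gripper_width())
E
```

```text
pics
scene 0.007575317357498454 459.0391307625604 cam at [ 0.98722131 -0.96503461  0.95241822] [-0.36221018  0.67444632 -0.64337078]
top 0.05353914037713726 486.59720418821075 cam at [ 0.39694987 -0.05123194  1.40898714] [ 0.06710836  0.02182351 -0.99750699]
0.1 [-8.63179522e-04  9.79383096e-01  2.02009877e-01 -1.29250970e-04] 0.08527309497908932
```

View pics/scene0.png

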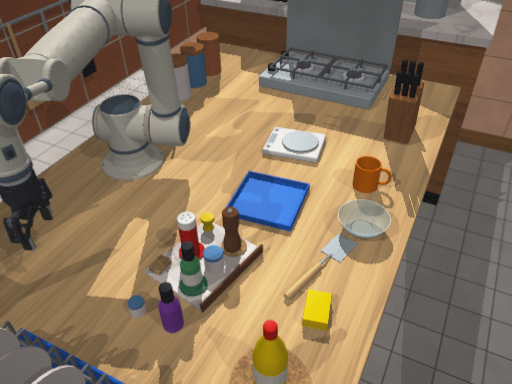

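View pics/top0.png

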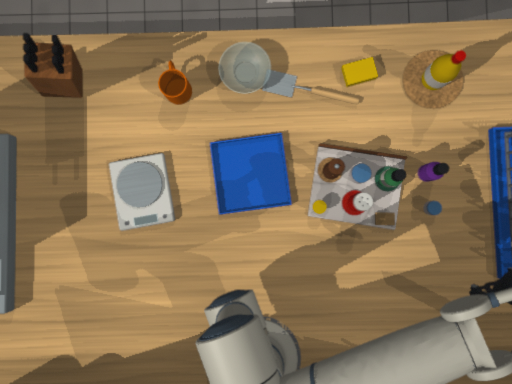

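The scene view shows the board at about (205,265), the tray at (270,200) and the scale at (297,143). In the top view the mill is at (330,168), salt (361,172), oil (390,178), shaker (358,202), tray (250,173) and pan (140,184). The decoys are the purple bottle at (432,172) and the small pot at (433,208).

```bash
cat > m.py <<'E'
from h import *
from scipy import ndimage as nd
from scipy.optimize import least_squares
def circ(p):
    f=lambda q:np.hypot(p[:,0]-q[0],p[:,1]-q[1])-q[2]
    r=least_squares(f,[*p[:,:2].mean(0),.025],loss='soft_l1',f_scale=.001); return r.x,np.abs(r.fun).mean()
if __name__=='__main__':
  W={}
  for n in('top0','scene0'):
    c=pickle.load(open(f'pics/{n}.pkl','rb')); P=cloud(c); W[n]=(P,cv2.cvtColor(c['pixels'],cv2.COLOR_RGB2HSV))
    hsv=W[n][1].astype(int); H,S,V=hsv[...,0],hsv[...,1],hsv[...,2]
    z=P[...,2]; print(n,'table z',np.nanmedian(z[(abs(z)<.02)]))
    # tray
    m=(H>100)&(H<125)&(S>150)&(z<.035)&(P[...,1]>-.15)&(P[...,1]<.3)&(P[...,0]>.3)
    l,k=nd.label(m); 
    if k:
        i=1+np.argmax(nd.sum(m,l,range(1,k+1))); q=P[l==i]; r=cv2.minAreaRect((q[:,:2]*1000).astype(np.float32)); print(' tray',r,np.percentile(q[:,2],[5,50,95]))
    # raised things over board/ scale
    for lo,name in((.09,'tall'),(.045,'mid')):
        m=(z>lo)&(z<.19)&(P[...,1]>-.6)&(P[...,1]<.4)&(P[...,0]>.3)&(P[...,0]<.62)
        l,k=nd.label(m)
        for i in range(1,k+1):
            q=P[l==i]
            if len(q)<25 : continue
            zt=np.percentile(q[:,2],97); t=q[q[:,2]>zt-.006]; hh=np.median(hsv[l==i],0)
            print(' ',name,len(q),'ztop %.4f'%zt,'topmean',t.mean(0).round(4),'ext',np.ptp(t[:,:2],axis=0).round(3),'hsv',hh,'px',[int(a.mean()) for a in np.where(l==i)][::-1])
    # slab layers
    for nm,a,b,yr in(('pan',.024,.036,(.1,.4)),('board',.008,.0145,(-.45,-.1))):
        m=(z>a)&(z<b)&(P[...,1]>yr[0])&(P[...,1]<yr[1])&(P[...,0]>.3)&(P[...,0]<.65)
        l,k=nd.label(m)
        if k:
            i=1+np.argmax(nd.sum(m,l,range(1,k+1))); q=P[l==i]; print(' ',nm,len(q),np.median(q,0),cv2.minAreaRect((q[:,:2]*1000).astype(np.float32)))
            if nm=='pan':
                print('  circ',cv2.minEnclosingCircle((q[:,:2]*1000).astype(np.float32)))
E
python3 m.py
```

```text
top0 table z 0.000645562862467582
 tray ((522.2717895507812, 11.817497253417969), (208.67662048339844, 207.3252716064453), 6.010222911834717) [0.00041452 0.00556666 0.01844698]
  tall 274 ztop 0.1529 topmean [ 0.5228 -0.2179  0.1496] ext [0.039 0.044] hsv [ 12. 150.  85.] px [335, 166]
  tall 226 ztop 0.1475 topmean [ 0.51   -0.4901  0.1443] ext [0.026 0.029] hsv [120.   43.   35.5] px [438, 169]
  tall 304 ztop 0.1639 topmean [ 0.4949 -0.3757  0.1612] ext [0.026 0.026] hsv [68. 93. 65.] px [394, 176]
  tall 321 ztop 0.1495 topmean [ 0.4299 -0.2842  0.1463] ext [0.047 0.043] hsv [ 27.  13. 177.] px [362, 201]
  mid 331 ztop 0.1528 topmean [ 0.5228 -0.2179  0.1496] ext [0.039 0.044] hsv [ 12. 149.  84.] px [334, 167]
  mid 400 ztop 0.1466 topmean [ 0.5096 -0.49    0.1439] ext [0.026 0.029] hsv [139. 147.  86.] px [434, 170]
  mid 314 ztop 0.0693 topmean [ 0.5104 -0.2971  0.066 ] ext [0.053 0.05 ] hsv [104. 131. 137.] px [361, 172]
  mid 372 ztop 0.1638 topmean [ 0.4948 -0.3757  0.1612] ext [0.026 0.026] hsv [67.  61.5 76. ] px [392, 176]
  mid 364 ztop 0.1494 topmean [ 0.4299 -0.2843 
[... 1363 characters left out ...]
[188, 247]
  mid 136 ztop 0.0571 topmean [ 0.4198 -0.1812  0.0546] ext [0.039 0.042] hsv [ 25.  196.5 228. ] px [207, 217]
  mid 337 ztop 0.0679 topmean [ 0.5102 -0.2985  0.0648] ext [0.053 0.051] hsv [105. 127. 173.] px [213, 254]
  mid 699 ztop 0.1452 topmean [ 0.5104 -0.4923  0.1437] ext [0.029 0.029] hsv [139. 145.  92.] px [168, 303]
  pan 643 [0.49765783 0.32387868 0.03033507] ((492.5498046875, 327.3954772949219), (134.63137817382812, 134.6976776123047), 4.513075828552246)
  circ ((485.2213439941406, 333.3460388183594), 80.93095397949219)
  board 443 [ 0.41728369 -0.36008793  0.01258503] ((412.64910888671875, -352.549072265625), (50.33858871459961, 189.1542510986328), 37.1474723815918)
```

```bash
python3 - <<'E'
import cv2
a=cv2.imread('pics/top0.png')[135:240,295:455]; b=cv2.imread('pics/scene0.png')[195:315,135:275]
a=cv2.resize(a,(400*160//160,262),interpolation=3); a=cv2.resize(a,(760,499)); 
cv2.imwrite('pics/crop0.png',a)
E
```

```text
(no output)
```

View pics/crop0.png

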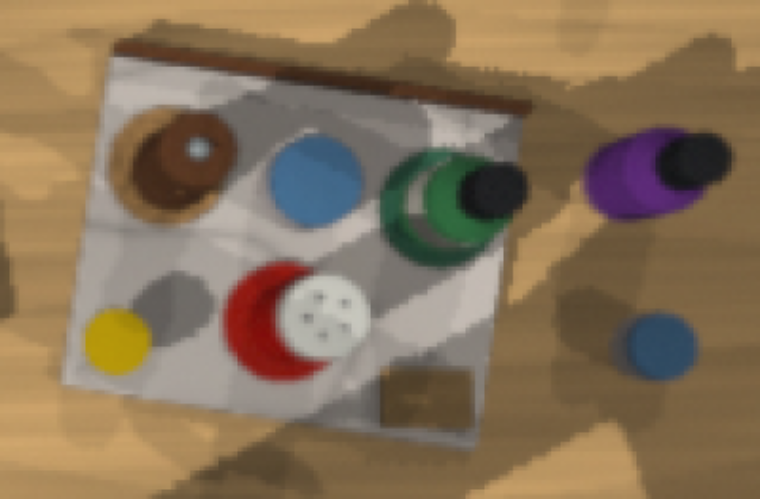

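Sizes and heights agree in both views: tops at about 0.162, 0.148 and 0.066, coaster pitch about 82 mm, pan z 0.030, tray floor 0.005. I'll move the mill first, since it is nearest the tray.

```bash
cat > act.py <<'E'
from h import *
UP=.30
TRAY=np.array([.522,.012]); ty=np.deg2rad(5.9)
def tray(a,b): # world yaw of tray sides
    return TRAY+np.array([a*np.cos(ty)-b*np.sin(ty),a*np.sin(ty)+b*np.cos(ty)])
SLOT=dict(mill=tray(-.05,.058),oil=tray(-.05,-.058),shaker=tray(.058,0))
TCPH=dict(mill=.084,oil=.102,shaker=.072,salt=.010)   # TCP above foot
PSI=dict(mill=80,oil=80,shaker=-10,salt=-10)
def quat(d):
    a=np.deg2rad(d)/2; return [0,float(np.cos(a)),float(np.sin(a)),0]
def hop(x,y,n):
    ctrl.move_pose([float(x),float(y),UP],quat(PSI[n]))
def line(x,y,z,v=.2): ctrl.move_l([float(x),float(y),float(z)],vel=v)
def get(n,xy,foot,F=45):
    hop(*xy,n); line(*xy,foot+TCPH[n]); effector.grab(F)
    print(n,'width %.4f'%telemetry.current_gripper_width(),'force',telemetry.current_finger_force())
    line(*xy,UP); print(' held width %.4f'%telemetry.current_gripper_width(),'t %.1f'%telemetry.current_time())
def put(n,xy,foot):
    hop(*xy,n); z=foot+TCPH[n]; line(*xy,z+.03); line(*xy,z+.001,.06)
    effector.open_jaws(); line(*xy,UP)
    print(n,'put','t %.1f'%telemetry.current_time(), 'wf',np.round(telemetry.current_wrist_force(),1))
E
python3 - <<'E'
from act import *
print(SLOT)
get('mill',(.523,-.2185),.017); put('mill',SLOT['mill'],.005)
cap('scene','s1')
E
```

```text
{'mill': array([0.46630289, 0.06455314]), 'oil': array([ 0.47822683, -0.05083239]), 'shaker': array([0.57969276, 0.01796197])}
mill width 0.0430 force 45.5200070142746
 held width 0.0433 t 4.5
mill put t 9.0 wf [ 0.2  0.2 -1. ]
```

View pics/s1.png

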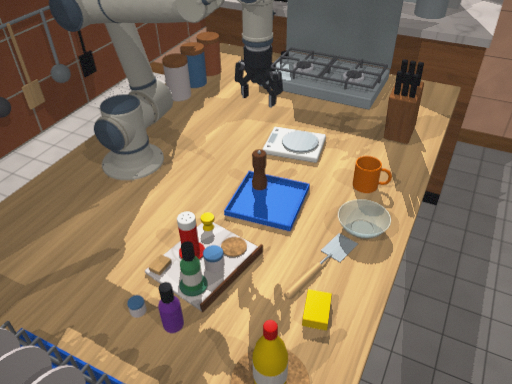

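The mill stands upright in the tray at (260,170), and its cork coaster is free at (234,246). Next are the shaker and the oil bottle.

```bash
python3 - <<'E'
from act import *
get('shaker',(.4297,-.285),.017); put('shaker',SLOT['shaker'],.005)
get('oil',(.495,-.377),.017); put('oil',SLOT['oil'],.005)
cap('scene','s2')
ctrl.move_pose([.40,.25,.35],quat(80)); cap('top','t2')
E
```

```text
shaker width 0.0471 force 45.53891658782959
 held width 0.0471 t 13.2
shaker put t 17.9 wf [-0.3 -0.2  0.6]
oil width 0.0289 force 44.708213210105896
 held width 0.0292 t 22.6
oil put t 27.1 wf [-0.3  0.3 -1. ]
```

View pics/t2.png

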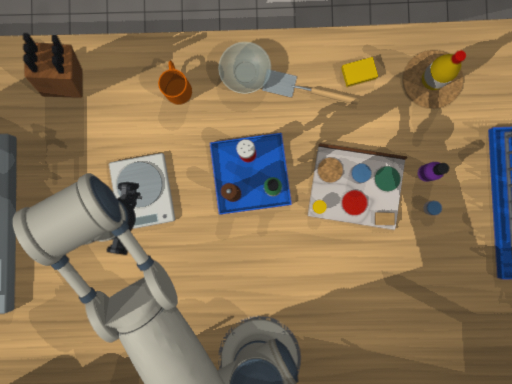

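View pics/s2.png

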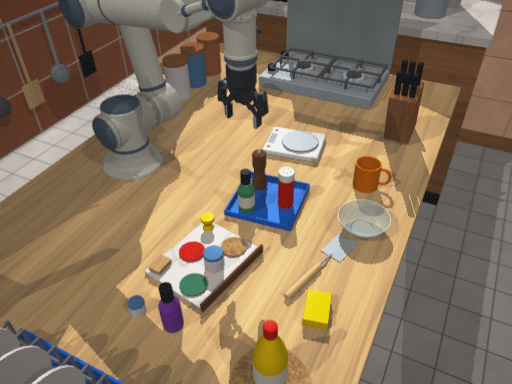

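All three stand upright in the tray, at (232,191), (246,149) and (272,186) in the top view. The coasters are bare: cork (330,170), red (355,202), green (387,179). Next I measure the coasters and the salt pot from both views.

```bash
python3 - <<'E'
from h import *
from scipy import ndimage as nd
G=dict(brown=(.523,-.2185),red=(.4297,-.285),green=(.495,-.379),salt=(.5097,-.2985),mill=(.466,.0645),shaker=(.58,.018),oil=(.478,-.051),pan=(.498,.329))
for n in('t2','s2'):
    c=pickle.load(open(f'pics/{n}.pkl','rb'));P=cloud(c);h=cv2.cvtColor(c['pixels'],cv2.COLOR_RGB2HSV).astype(int);z=P[...,2]
    for k,g in G.items():
        d=np.hypot(P[...,0]-g[0],P[...,1]-g[1])<(.06 if k in('brown','red','green') else .04)
        H,S=h[...,0],h[...,1]
        if k in('brown','red','green'):
            m=d&(z<.026)&(z>.006)&(S>70)&{'brown':(H>5)&(H<25),'red':(H<6)|(H>172),'green':(H>55)&(H<95)}[k]
        else:
            d&=z>.02; m=d&(z>np.nanpercentile(z[d],97)-(.006))
        l,q=nd.label(m); l=l==1+np.argmax(nd.sum(m,l,range(1,q+1))); p=P[l]
        r=cv2.fitEllipse((p[cv2.convexHull(p[:,:2].astype(np.float32),returnPoints=False).ravel()][:,:2]*1000).astype(np.float32))
        print(n,k,len(p),'mean',p.mean(0).round(4),'ellipse',np.round(r[0],1),np.round(r[1],1),'zmed %.4f'%np.median(p[:,2]))
E
```

```text
t2 brown 496 mean [ 0.5256 -0.2159  0.0171] ellipse [ 525.9 -216.1] [70.7 71.6] zmed 0.0172
t2 red 527 mean [ 0.4301 -0.2822  0.0168] ellipse [ 430. -283.] [72.3 73.5] zmed 0.0168
t2 green 463 mean [ 0.4956 -0.3769  0.0171] ellipse [ 495.7 -376.7] [67.3 68.1] zmed 0.0172
t2 salt 168 mean [ 0.5112 -0.2966  0.0659] ellipse [ 510.9 -296.4] [49.9 51.7] zmed 0.0654
t2 mill 63 mean [0.4676 0.0619 0.1385] ellipse [467.4  61.4] [24.4 36.1] zmed 0.1381
t2 shaker 177 mean [0.5784 0.0198 0.1342] ellipse [578.8  19.1] [44.2 45.7] zmed 0.1338
t2 oil 87 mean [ 0.4792 -0.0503  0.1488] ellipse [479.5 -50. ] [27.1 27.8] zmed 0.1484
t2 pan 196 mean [0.5051 0.3158 0.0321] ellipse [504.1 320.7] [56.4 72.2] zmed 0.0316
s2 brown 401 mean [ 0.5257 -0.218   0.0176] ellipse [ 524.6 -214.5] [70.4 79. ] zmed 0.0176
s2 red 413 mean [ 0.4293 -0.2852  0.0178] ellipse [ 428.4 -282.4] [71.3 74.6] zmed 0.0180
s2 green 475 mean [ 0.4959 -0.3801  0.0179] ellipse [ 495.2 -378.8] [68.6 71.9] zmed 0.0179
s2 salt 243 mean [ 0.51   -0.2979  0.0649] ellipse [ 509.9 -297.6] [52.  53.9] zmed 0.0647
s2 mill 98 mean [0.4665 0.0616 0.1362] ellipse [464.5  63.9] [40.5 46.4] zmed 0.1363
s2 shaker 134 mean [0.5778 0.0157 0.1335] ellipse [577.1  17.3] [45.  52.8] zmed 0.1336
s2 oil 194 mean [ 0.5059 -0.0581  0.6044] ellipse [501.8 -54.8] [29.1 66.9] zmed 0.5996
s2 pan 169 mean [0.4985 0.3294 0.0314] ellipse [498.5 328.2] [76.3 77.2] zmed 0.0310
```

The coasters agree between views to about 2 mm, with heights of 17 mm. The salt pot has not moved and goes to the pan now.

```bash
python3 - <<'E'
from act import *
get('salt',(.5105,-.2975),.012); put('salt',(.498,.329),.030)
ctrl.move_pose([.45,-.15,.36],quat(80)); ctrl.sleep(.3)
cap('top','t3'); cap('scene','s3')
for n in('t3','s3'):
    c=pickle.load(open(f'pics/{n}.pkl','rb'));P=cloud(c);z=P[...,2]
    d=np.hypot(P[...,0]-.498,P[...,1]-.329)<.06
    p=P[d&(z>.075)&(z<.1)]; print('salt',len(p),p.mean(0).round(4),np.ptp(p,axis=0).round(3))
    q=P[d&(z>.024)&(z<.036)]; 
    m=(z>.026)&(z<.036)&(np.hypot(P[...,0]-.498,P[...,1]-.329)<.075); q=P[m]; print('pan',np.round(cv2.minAreaRect((q[:,:2]*1000).astype(np.float32))[:2],1).tolist())
E
```

```text
salt width 0.0531 force 47.93245196342468
 held width 0.0531 t 33.9
salt put t 40.0 wf [ 0.1  0.2 -0.5]
salt 297 [0.4975 0.3279 0.0823] [0.05  0.052 0.014]
pan [[497.8, 328.9], [144.6, 144.7]]
salt 118 [0.4967 0.325  0.082 ] [0.053 0.06  0.012]
pan [[493.8, 323.9], [136.1, 123.8]]
```

View pics/t3.png

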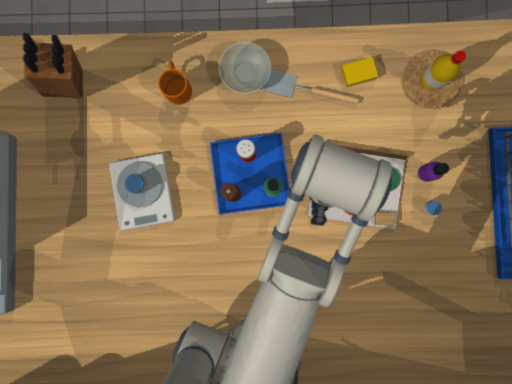

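The salt pot sits at the pan's middle, (135,183) in the top view, with the lid's parallax explaining the small offset; the depth clouds put it within 2 mm. The other three go back now.

```bash
python3 - <<'E'
from act import *
get('oil',SLOT['oil'],.005); put('oil',(.4955,-.378),.017)
get('shaker',SLOT['shaker'],.005); put('shaker',(.4297,-.2835),.017)
get('mill',SLOT['mill'],.005); put('mill',(.525,-.2165),.017)
ctrl.move_pose([.38,.10,.33],quat(80)); ctrl.sleep(.3)
G=dict(mill=(.525,-.2165,.11,.145),shaker=(.4297,-.2835,.138,.152),oil=(.4955,-.378,.15,.17),salt=(.498,.329,.075,.1))
for n in('top','scene'):
    c=cap(n,n+'4');P=cloud(c);z=P[...,2]
    for k,(x,y,a,b) in G.items():
        p=P[(np.hypot(P[...,0]-x,P[...,1]-y)<.04)&(z>a)&(z<b)]; print(n,k,len(p),(p.mean(0)-[x,y,0]).round(4),np.nanmax(p[:,2]) if len(p) else '')
a=cv2.imread('pics/top4.png')[130:240,290:455]; b=cv2.imread('pics/scene4.png')[110:320,130:340]
cv2.imwrite('pics/v4.png',np.hstack([cv2.resize(a,(396,264)),cv2.resize(b,(264,264))]))
E
```

```text
oil width 0.0284 force 44.508073925971985
 held width 0.0288 t 45.8
oil put t 50.2 wf [ 0.  -0.6  0.2]
shaker width 0.0474 force 44.583904445171356
 held width 0.0472 t 55.2
shaker put t 59.8 wf [-0.1  0.1  0.2]
mill width 0.0431 force 45.44921636581421
 held width 0.0430 t 64.0
mill put t 68.4 wf [ 0.3 -0.   0. ]
top mill 87 [-0.003   0.0046  0.1373] 0.14498705428474326
top shaker 267 [-0.0014  0.0008  0.1449] 0.15110598086891092
top oil 109 [0.0002 0.0012 0.1605] 0.1665889763726592
top salt 297 [-0.0003 -0.0014  0.0819] 0.0922583929778851
scene mill 173 [ 0.0068 -0.0133  0.1282] 0.14490024552175135
scene shaker 214 [-0.0006 -0.0025  0.145 ] 0.14965968124009946
scene oil 129 [ 0.0012 -0.0024  0.1592] 0.1644374095116339
scene salt 121 [-0.0016 -0.0045  0.0817] 0.08801052058858282
```

View pics/v4.png

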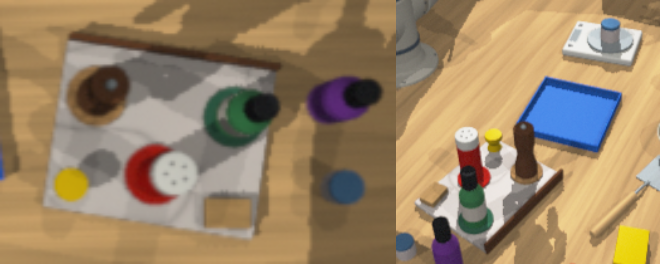

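In the crops all three stand upright on their own coasters: mill (97,93), oil (240,113) and shaker (160,173). The salt pot is on the pan. I'll check the mill's head once, since my height band clipped it, then hand in.

```bash
python3 - <<'E'
from h import *
ok=[]
for n in('top4','scene4'):
    P=cloud(pickle.load(open(f'pics/{n}.pkl','rb')));z=P[...,2]
    p=P[(np.hypot(P[...,0]-.525,P[...,1]+.2165)<.05)&(z>.141)&(z<.17)]
    d=p.mean(0)[:2]-[.525,-.2165]; print(n,len(p),d); ok.append(np.hypot(*d)<.008)
if all(ok): print(close_job())
E
```

```text
top4 235 [-1.89767787e-05  1.08572121e-03]
scene4 169 [ 0.00075139 -0.00279898]
the job is handed in; nothing more can be done
None
```

The job is handed in at about 70 s of the 152 s: by the last camera check the salt pot stands on the scale pan, and the oil bottle, shaker and mill are upright on their green, red and brown coasters, each within about 5 mm of its middle; the verdict itself was not shown.

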